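# Set the locking pouch-length stop one notch longer

## Task

The next pouches are to be cut one size longer: on the pouch-length gauge with the blue grip, squeeze the grip together with its yellow latch tab, slide the stop one notch towards the green end of its rail, and let go so that the tab springs back out and the stop is locked in that notch. Leave the gauge with the white grip set as it is.

Things in the scene. Friction and masses are not known exactly. Their poses are not given: they have to be found in the camera images.
- blue_grip (a point): Top centre of the blue grip, 66 mm above the table, moving with it. Block 26 to 66 mm above the table, 44 mm along y, on a fixed aluminium rail 22 mm high; plate and stop blade under it reach 26 mm high. Axes: z up; y along the rail to its green end cap (the other is black), the way to slide; x across, from yellow tab to plain back face at x = +13 mm. Pinch along x, fingertips 30 mm above the table.
- blue_stop (a joint): Blue stop's position on its rail, m, growing towards the green end. Notches at 0, 0.050, 0.100 (one, two, three black dots on the rail). Starts locked at 0; the next is 0.050. Locked it has 2 mm play either way; with the tab in it slides with about 1 N. Let go within 8 mm of a notch it pulls itself in and locks; farther off it stays unlocked.
- blue_tab (a joint): Travel of the yellow latch tab on the blue grip, m: 0 out (locked), 0.011 fully in; free to slide above 0.0095. Spring 5 N at first, 9 N fully in. The tab is 26 mm long, 32 to 62 mm above the table, on the grip's -x side: face at x = -24 mm from the grip point when out, -13 mm when in, so the pinched grip is 26 mm wide, centred on the point.
- white_stop (a joint): Position of the stop with the white grip, m, on a second gauge otherwise alike (notches at 0, 0.050, 0.100; yellow tab too). Starts locked at 0.100, near the green end, and must stay there. Either gauge may be the one nearer the robot; the rails lie across in front of it, some 0.16 m apart, turned up to 12 degrees.

How it is judged:
By the outcome, as a careful person would: the job done as asked, in the order asked, and still so for the second after the job is handed in, with the robot touching nothing.
It also fails if it takes over 32 s, if anything falls off the work surface, if the arm or the gripper's body presses on something with over 40 N, if the wrist force passes 120 N, or if a joint passes its speed limit or range.

## Robot

A 6-joint arm with a two-finger parallel gripper is mounted at the origin on a cart in front of the work surface, level with it; the furniture and walls round the work are solid. World frame = base frame: x ahead of the robot, y to its left, z up, the work surface at z = 0. Lengths are in m, angles in rad, forces in N, time in s.
With the tool pointing down it reaches from about 0.375 to 0.975 m from the base axis. Payload 3.8 kg.
Tool frame: the origin (TCP) lies at the very end of the fingers, on their centre line; the grasp point (between the pads) lies 19 mm behind it; z points along the fingers, y is the line along which they close (so a half turn about z gives the same grasp; the last joint's range is limited). The gripper opens to 85 mm and grips with 20 to 120 N. Pads are 22 mm wide; open, the fingers measure 114 mm over their backs; the gripper's body (76 mm by 85 mm) begins 54 mm behind the grasp point. The pads swing forward as they close: fully open they stand 13 mm farther back than shut.
Start: joints at [1.195, 0.264, 1.604, -0, 1.274, -0.037], TCP at [0.224, 0.637, 0.231] pointing down, gripper open.
Joint ranges: [-2.63, 2.63], [-0.94, 2.18], [0.31, 2.57], [-1.31, 4.45], [0, 2.66], [-2.55, 2.55]. Speed limits (rad/s): [2.57, 2.57, 3.14, 3.14, 3.14, 3.14].

## Interface

Orientations are given as [roll, pitch, yaw] about the fixed x, y, z axes, in that order (R = Rz(yaw) Ry(pitch) Rx(roll)).
In Python, from bench import * gives the robot as it stands.
- The arm moves only by the tool send_rows, never from a script. Its argument "rows" is a list of rows, each a list of 7 numbers: the shift along the tool's x, y, z in m, then the turn, a rotation vector about the tool's x, y, z in units of 6 degrees (1.0 is 6 degrees), then the finger opening in m, from 0 to 0.0854. A call has 1 to 20 rows; each row is the pose to reach, as a shift and turn from the pose commanded when the call began, along the tool's axes at that moment; what a row does not reach only later rows make up. A row lasts 1/12 s, in which the tool goes at most 41.7 mm and 7.16 degrees, less where a joint would pass 70% of its speed; a pose out of reach is approached as far as the arm can. A call with a gripper value outside its range is refused whole. The fingers move at their own pace and stop on an object; "squeeze" is the grip in N (left out, the last holds). Time passes only in rows, so rows that repeat a pose let the fingers close. It gives the time, the measured TCP pose, the force, the opening and the grip force at its end, in the units of the state.
- sense(): the state, without advancing time (a new reading comes with each control period).
- get_image(name): name is "side" or "top" or "wrist"; returns a dict with "frame" (384x512x3 uint8, blue, green, red), "depth" (384x512 float32, m along the optical axis (not along the pixel's ray), 0 where there is no reading), "vfov" (degrees; the focal length in pixels is half the picture's height over the tangent of half this angle, whatever the lens; pixels are square), "cx", "cy" (the principal point, pixels), "R" (3x3) and "t" (3): a world point X has camera coordinates R X + t; the wrist camera has in their place "T_tool_cam" (4x4, takes a point from camera to tool coordinates, whose origin is the TCP and whose axes are the flange's). Camera axes: x right, y down, z forward; pixel columns grow to the right and rows downward; lengths in m; the calibration is good to about 2 mm. A picture is of the moment at which its call begins: read the wrist's pose just before it.
- finish_job(): hands the job in; it is judged then, once.
The state is a dict: "clock": time; "qpos": joint angles; "joint_velocities": joint speeds; "joint_torque": joint torques, N m; "eef_pos": TCP position; "orientation": TCP orientation; "wrist_force": force on the tool from outside, world axes, zero at the start; "wrist_torque": the same for the moment, N m; "grip_width": opening from 0.0 (shut) to 1.0 (fully open); "grasp_force": force on a finger pad.
Only numpy, scipy, OpenCV 4.12 (cv2) and the standard library are available. Lean on these libraries where they do the work, as an engineer would, in place of code of your own. Each camera call takes 0.05 s, during which the arm holds its last target. There are 200 camera calls.

## Working session

There is one attempt and no reset: what is moved stays moved. The work goes in short steps, Python scripts to look and compute and a tool call to move; the robot and the scene stay as the last step left them, time stands still between calls to the robot, and variables do not carry over. Pictures are saved under pics/ and viewed, at most 10 in all, crops included, and the job is handed in when it is done.

Besides the shell and the picture viewer there is one more tool, called as name(argument=value, ...) on one line, values as JSON. send_rows: Moves the arm, as the interface text tells. Its arguments: {"type":"object","properties":{"rows":{"type":"array","items":{"type":"array","items":{"type":"number"}}},"squeeze":{"type":"number"}},"required":["rows"]}

```bash
ls; mkdir -p pics
cat > h.py <<'E'
import numpy as np, cv2
from bench import *
def K(im):
    f=im["frame"].shape[0]/2/np.tan(np.radians(im["vfov"])/2); return f
def onplane(im,uv,z):
    f=K(im);R=np.array(im["R"]);t=np.array(im["t"])
    d=R.T@np.array([(uv[0]-im["cx"])/f,(uv[1]-im["cy"])/f,1.]);c=-R.T@t
    return c+d*(z-c[2])/d[2]
E
python3 - <<'E'
from h import *
s=sense();print(s)
for n in("top","side"):
    im=get_image(n);cv2.imwrite(f"pics/{n}0.png",im["frame"]);np.save(f"{n}0.npy",im,allow_pickle=True)
    print(n,K(im),im["cx"],im["cy"],-np.array(im["R"]).T@im["t"])
E
```

```text
pics
{'clock': 0.0, 'qpos': array([ 1.19509847e+00,  2.64742287e-01,  1.60535389e+00,  1.48626734e-05,
        1.27368666e+00, -3.68972055e-02]), 'joint_velocities': array([-0.0003215 ,  0.00159955,  0.00033749, -0.0009523 ,  0.00083268,
       -0.00230355]), 'joint_torque': array([-6.46980443e-04, -5.15110230e+01, -3.67311752e+01, -3.19589144e-04,
        1.28981363e-02, -1.47574855e-05]), 'eef_pos': array([0.224073  , 0.63596454, 0.2299802 ]), 'orientation': array([-3.13940449e+00, -9.49853403e-05,  2.80278753e+00]), 'wrist_force': array([ 0.12767064,  0.34700671, -0.39980052]), 'wrist_torque': array([0.01532285, 0.00322773, 0.03619512]), 'grasp_force': 0.0, 'grip_width': 0.9981352466877531}
top 381.59797614577974 252.41537906498777 191.24659029039057 [ 0.34875536 -0.03159627  0.90462153]
side 363.05235359074516 258.1161157016788 195.04282480598727 [0.44597502 0.6796031  0.48433907]
```

View pics/top0.png

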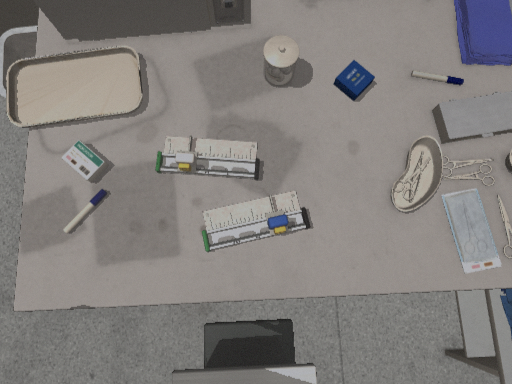

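View pics/side0.png

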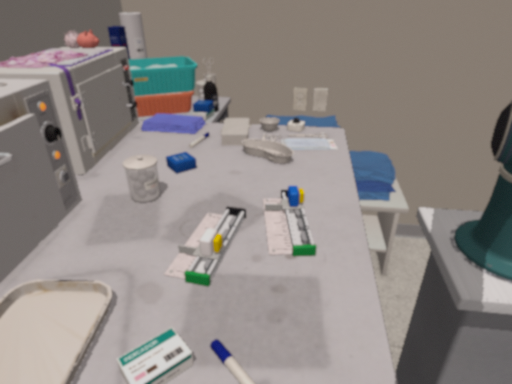

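The top view shows the blue grip at about (278,222), with its tab on the robot side. Its rail runs from the green cap (207,241) to the black cap (306,217). The white grip is at (184,158) on the farther rail. The side view agrees.

```bash
cat > m.py <<'E'
from h import *
def big(m,k=3):
    n,l,st,c=cv2.connectedComponentsWithStats(m.astype(np.uint8))
    return [(st[i,4],c[i].round(1),st[i,:4]) for i in np.argsort(-st[1:,4])[:k]+1]
def masks(f):
    h=cv2.cvtColor(f,cv2.COLOR_BGR2HSV);H,S,V=[h[...,i].astype(int) for i in range(3)]
    return dict(blue=(H>100)&(H<125)&(S>130)&(V>60),green=(H>55)&(H<85)&(S>110)&(V>40),yellow=(H>18)&(H<35)&(S>120)&(V>80))
E
python3 - <<'E'
from m import *
for n,box in(("top",(190,180,320,255)),("side",(255,170,330,260))):
    im=np.load(f"{n}0.npy",allow_pickle=True).item()
    x0,y0,x1,y1=box
    f=im["frame"][y0:y1,x0:x1]
    for k,m in masks(f).items():
        for a,c,st in big(m,2):
            uv=c+[x0,y0]; print(n,k,a,uv,st, "z.066",onplane(im,uv,.066).round(4),"z.022",onplane(im,uv,.022).round(4), "z.047",onplane(im,uv,.047).round(4))
            d=im["depth"][int(uv[1]),int(uv[0])];ff=K(im);R=np.array(im["R"])
            print("   depthpt",(R.T@(d*np.array([(uv[0]-im["cx"])/ff,(uv[1]-im["cy"])/ff,1])-im["t"])).round(4))
im=np.load("top0.npy",allow_pickle=True).item()
print([onplane(im,p,.022).round(3) for p in((306,217),(158,161),(258,166))])
f=im["frame"][180:260,190:320];cv2.imwrite("pics/crop.png",cv2.resize(f,None,fx=6,fy=6,interpolation=cv2.INTER_CUBIC))
E
```

```text
top blue 176 [277.6 220.8] [78 35 20 13] z.066 [ 0.4646 -0.0895  0.066 ] z.022 [ 0.4707 -0.0926  0.022 ] z.047 [ 0.4672 -0.0909  0.047 ]
   depthpt [ 0.4646 -0.0896  0.066 ]
top green 2 [202.  231.5] [12 51  1  2] z.066 [0.4486 0.078  0.066 ] z.022 [0.4539 0.0838 0.022 ] z.047 [0.4509 0.0805 0.047 ]
   depthpt [0.4535 0.0833 0.0257]
top green 1 [204. 231.] [14 51  1  1] z.066 [0.4495 0.0736 0.066 ] z.022 [0.4548 0.0791 0.022 ] z.047 [0.4518 0.076  0.047 ]
   depthpt [0.4544 0.0787 0.0257]
top yellow 59 [279.6 229.4] [84 46 12  7] z.066 [ 0.4454 -0.0928  0.066 ] z.022 [ 0.4504 -0.096   0.022 ] z.047 [ 0.4476 -0.0942  0.047 ]
   depthpt [ 0.446  -0.0932  0.0604]
side blue 174 [292.6 195.7] [32 17 11 19] z.066 [ 0.4651 -0.0539  0.066 ] z.022 [ 0.4671 -0.1311  0.022 ] z.047 [ 0.466  -0.0872  0.047 ]
   depthpt [ 0.4654 -0.0652  0.0596]
side green 201 [304.  249.7] [38 74 22 11] z.066 [0.434  0.1434 0.066 ] z.022 [0.4328 0.087  0.022 ] z.047 [0.4335 0.119  0.047 ]
   depthpt [0.4327 0.0819 0.0181]
side yellow 54 [301.2 195.1] [44 19  5 14] z.066 [ 0.4454 -0.0593  0.066 ] z.022 [ 0.4454 -0.137   0.022 ] z.047 [ 0.4454 -0.0929  0.047 ]
   depthpt [ 0.4454 -0.081   0.0537]
[array([ 0.477, -0.159,  0.022]), array([0.629, 0.187, 0.022]), array([ 0.605, -0.054,  0.022])]
```

View pics/crop.png

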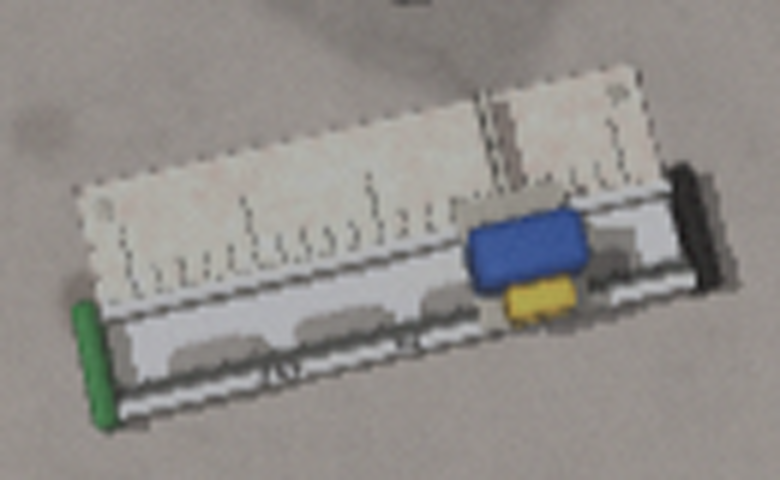

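The crop shows the blue grip with its yellow tab on the robot side. The green cap is at the left and the black cap at the right, and the rail is turned about 10°. Blue point ≈ (0.465, -0.090), confirmed by both cameras. I'm moving above it now, tool yaw ≈ 100°.

send_rows(rows=[[-0.468,-0.604,0.03,0,0,10.07,0.085],[-0.468,-0.604,0.03,0,0,10.07,0.085],[-0.468,-0.604,0.03,0,0,10.07,0.085],[-0.468,-0.604,0.03,0,0,10.07,0.085],[-0.468,-0.604,0.03,0,0,10.07,0.085],[-0.468,-0.604,0.03,0,0,10.07,0.085],[-0.468,-0.604,0.03,0,0,10.07,0.085],[-0.468,-0.604,0.03,0,0,10.07,0.085],[-0.468,-0.604,0.03,0,0,10.07,0.085],[-0.468,-0.604,0.03,0,0,10.07,0.085],[-0.468,-0.604,0.03,0,0,10.07,0.085],[-0.468,-0.604,0.03,0,0,10.07,0.085],[-0.468,-0.604,0.03,0,0,10.07,0.085],[-0.468,-0.604,0.03,0,0,10.07,0.085],[-0.468,-0.604,0.03,0,0,10.07,0.085],[-0.468,-0.604,0.03,0,0,10.07,0.085],[-0.468,-0.604,0.03,0,0,10.07,0.085],[-0.468,-0.604,0.03,0,0,10.07,0.085],[-0.468,-0.604,0.03,0,0,10.07,0.085],[-0.468,-0.604,0.03,0,0,10.07,0.085]], squeeze=30)

```text
clock: 1.77
eef_pos: [0.4655, -0.0919, 0.2008]
orientation: [-3.141, 0.001, 1.744]
wrist_force: [-0.1, 0.2, 0.3]
grip_width: 0.996
grasp_force: 0.0
```

send_rows(rows=[[0,0,0,0,0,0,0.085],[0,0,0,0,0,0,0.085],[0,0,0,0,0,0,0.085]])

```text
clock: 2.02
eef_pos: [0.4644, -0.0873, 0.201]
orientation: [-3.141, -0.001, 1.75]
wrist_force: [0.2, -0.1, 0.7]
grip_width: 0.994
grasp_force: 0.0
```

```bash
cat > w.py <<'E'
from m import *
from scipy.spatial.transform import Rotation as Ro
def wrist():
    s=sense();im=get_image("wrist")
    T=np.eye(4);T[:3,:3]=Ro.from_euler("xyz",s["orientation"]).as_matrix();T[:3,3]=s["eef_pos"]
    C=T@np.array(im["T_tool_cam"]);im["R"]=C[:3,:3].T;im["t"]=-C[:3,:3].T@C[:3,3]
    return s,im
E
python3 - <<'E'
from w import *
s,im=wrist();np.save("w1.npy",(s,im),allow_pickle=True)
print(s["clock"],s["eef_pos"],s["orientation"],im["T_tool_cam"])
cv2.imwrite("pics/w1.png",im["frame"])
for k,m in masks(im["frame"]).items():
    for a,c,st in big(m,2): print(k,a,c,st,[onplane(im,c,z).round(4) for z in(.066,.062,.022)])
E
```

```text
2.0167 [ 0.46444618 -0.08731663  0.20103022] [-3.14105141e+00 -6.64815673e-04  1.74970172e+00] [[ 1.84605091e-04 -9.46612224e-01 -3.22374414e-01  8.34208886e-02]
 [ 9.99999238e-01  5.68181939e-04 -1.09575389e-03  1.17580693e-03]
 [ 1.22042135e-03 -3.22373966e-01  9.46611608e-01 -1.43551131e-01]
 [ 0.00000000e+00  0.00000000e+00  0.00000000e+00  1.00000000e+00]]
blue 1066 [259.4 186.1] [247 164  26  45] [array([ 0.4662, -0.0886,  0.066 ]), array([ 0.4664, -0.0897,  0.062 ]), array([ 0.4686, -0.1017,  0.022 ])]
yellow 312 [238.5 186. ] [233 172  12  28] [array([ 0.4473, -0.0919,  0.066 ]), array([ 0.4472, -0.0931,  0.062 ]), array([ 0.4467, -0.1056,  0.022 ])]
yellow 1 [244. 168.] [244 168   1   1] [array([ 0.4495, -0.0742,  0.066 ]), array([ 0.4495, -0.0752,  0.062 ]), array([ 0.4493, -0.0852,  0.022 ])]
```

View pics/w1.png

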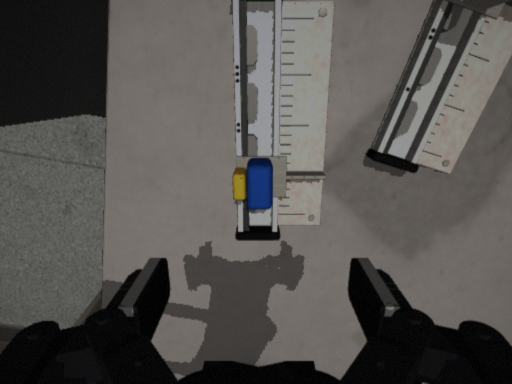

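The wrist view shows the blue grip at (259,186) with the tab at (238,186) on its left, and the rail lying straight along the image. The grip is within about 2 mm of the tool axis. I'll go part of the way down and check once more.

send_rows(rows=[[-0.001,0.001,0.04,0,0,0,0.085],[-0.001,0.001,0.08,0,0,0,0.085],[-0.001,0.001,0.1,0,0,0,0.085],[-0.001,0.001,0.1,0,0,0,0.085],[-0.001,0.001,0.1,0,0,0,0.085],[-0.001,0.001,0.1,0,0,0,0.085],[-0.001,0.001,0.1,0,0,0,0.085]])

```text
clock: 2.65
eef_pos: [0.4682, -0.0895, 0.1038]
orientation: [3.137, 0.002, 1.749]
wrist_force: [0.6, 0.6, 0.2]
grip_width: 0.996
grasp_force: 0.0
```

Run:
```python
from w import *
s,im=wrist();p=s["eef_pos"];y=s["orientation"][2];print(s["clock"],p,s["orientation"])
tx=np.array([np.cos(y),np.sin(y)]);ty=np.array([np.sin(y),-np.cos(y)])
M=masks(im["frame"])
for k,z in(("blue",.066),("yellow",.062)):
    a,c,st=big(M[k],1)[0]
    rows=[onplane(im,(c[0],r),z)[:2]-p[:2] for r in(st[1],st[1]+st[3])]
    cols=[onplane(im,(q,c[1]),z)[:2]-p[:2] for q in(st[0],st[0]+st[2])]
    print(k,a,c,st,"along",[round(v@tx,4) for v in rows],"across",[round(v@ty,4) for v in cols])
cv2.imwrite("pics/w2.png",im["frame"])
```

```text
2.65 [ 0.46822711 -0.08947247  0.10375564] [3.13744923e+00 1.84630525e-03 1.74905637e+00]
blue 2162 [253.8 226.4] [236 196  37  62] along [np.float64(0.0218), np.float64(-0.0207)] across [np.float64(-0.013), np.float64(0.0101)]
yellow 636 [224.1 225.7] [215 207  19  38] along [np.float64(0.0131), np.float64(-0.0134)] across [np.float64(-0.0267), np.float64(-0.0146)]
```

View pics/w2.png

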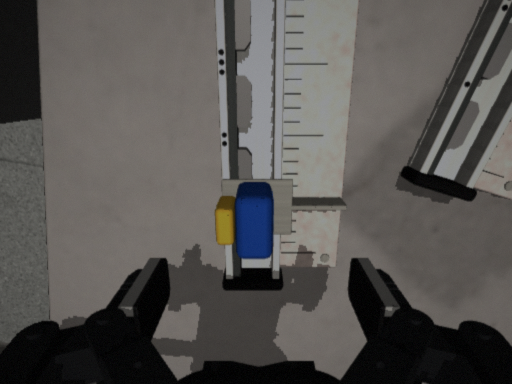

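The grip is centred along the rail to 1 mm and about 1.5 mm off across it, partly because the arm is still settling. Next I descend to 30 mm and close.

send_rows(rows=[[0,0,0.025,0,0,0,0.085],[0,0,0.05,0,0,0,0.085],[0,0,0.07,0,0,0,0.085],[0,0,0.07,0,0,0,0.085],[0,0,0.07,0,0,0,0.085],[0,0,0.07,0,0,0,0.085],[0,0,0.07,0,0,0,0.085]])

```text
clock: 3.28
eef_pos: [0.4682, -0.0899, 0.0334]
orientation: [3.138, 0.002, 1.748]
wrist_force: [0.3, -1.0, 0.7]
grip_width: 0.998
grasp_force: 0.0
```

send_rows(rows=[[0,0,0,0,0,0,0.06],[0,0,0,0,0,0,0.04],[0,0,0,0,0,0,0.015],[0,0,0,0,0,0,0.015],[0,0,0,0,0,0,0.015],[0,0,0,0,0,0,0.015],[0,0,0,0,0,0,0.015],[0,0,0,0,0,0,0.015],[0,0,0,0,0,0,0.015],[0,0,0,0,0,0,0.015],[0,0,0,0,0,0,0.015],[0,0,0,0,0,0,0.015]], squeeze=30)

```text
clock: 4.28
eef_pos: [0.4647, -0.0895, 0.0315]
orientation: [-3.138, -0.0, 1.749]
wrist_force: [-4.3, -0.2, 7.1]
grip_width: 0.289
grasp_force: 32.4
```

Width is 24.7 mm, so the tab is in. Sliding 50 mm along tool +x, towards the green end.

send_rows(rows=[[0.004,0,0,0,0,0,0.015],[0.01,0,0,0,0,0,0.015],[0.016,0,0,0,0,0,0.015],[0.022,0,0,0,0,0,0.015],[0.028,0,0,0,0,0,0.015],[0.034,0,0,0,0,0,0.015],[0.04,0,0,0,0,0,0.015],[0.045,0,0,0,0,0,0.015],[0.048,0,0,0,0,0,0.015],[0.05,0,0,0,0,0,0.015],[0.05,0,0,0,0,0,0.015],[0.05,0,0,0,0,0,0.015],[0.05,0,0,0,0,0,0.015],[0.05,0,0,0,0,0,0.015]])

```text
clock: 5.45
eef_pos: [0.4557, -0.04, 0.0315]
orientation: [-3.138, -0.001, 1.749]
wrist_force: [-4.1, 0.4, 7.4]
grip_width: 0.294
grasp_force: 32.2
```

Run:
```python
from w import *
s=sense();im=get_image("wrist");t=get_image("top");print(s["clock"],s["eef_pos"],s["orientation"],s["wrist_force"],s["grip_width"],s["grasp_force"])
f=t["frame"][180:255,190:320]
for k in("blue","yellow"):
    a,c,st=big(masks(f)[k],1)[0];print(k,a,c+[190,180],onplane(t,c+[190,180],.066))
cv2.imwrite("pics/w3.png",np.hstack([im["frame"][:,60:460],cv2.resize(t["frame"][140:260,150:320],None,fx=2.3,fy=3.2)]))
```

```text
5.45 [ 0.45567183 -0.0400414   0.03147494] [-3.13781332e+00 -8.02558520e-04  1.74892162e+00] [-4.14762565  0.35552196  7.41506686] 0.2935365085711777 32.173497676849365Traceback (most recent call last):
  File "<stdin>", line 5, in <module>
IndexError: list index out of range
```

Run:
```python
from w import *
im=get_image("wrist");cv2.imwrite("pics/w3.png",im["frame"])
```

```text
(no output)
```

View pics/w3.png

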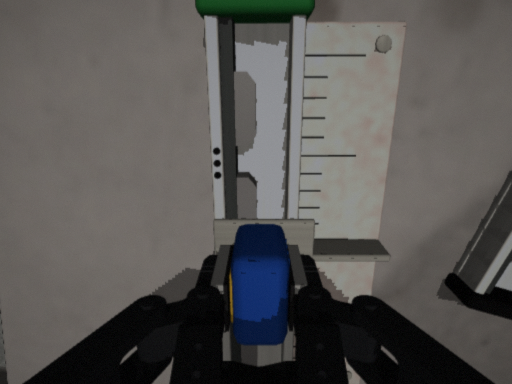

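The grip is held with its tab pressed in. It moved past the two-dot mark, and only the three dots at (217,163) remain ahead. Release, then lift.

send_rows(rows=[[0,0,0,0,0,0,0.04],[0,0,0,0,0,0,0.06],[0,0,0,0,0,0,0.085],[0,0,0,0,0,0,0.085],[0,0,0,0,0,0,0.085],[0,0,0,0,0,0,0.085],[0,0,0,0,0,0,0.085],[0,0,0,0,0,0,0.085],[0,0,0,0,0,0,0.085],[0,0,0,0,0,0,0.085]])

```text
clock: 6.43
eef_pos: [0.4574, -0.0402, 0.0313]
orientation: [3.141, 0.0, 1.748]
wrist_force: [0.2, 0.6, 0.6]
grip_width: 0.998
grasp_force: 0.0
```

send_rows(rows=[[0,0,-0.03,0,0,0,0.085],[0,0,-0.07,0,0,0,0.085],[0,0,-0.11,0,0,0,0.085],[0,0,-0.15,0,0,0,0.085],[0,0,-0.17,0,0,0,0.085],[0,0,-0.17,0,0,0,0.085],[0,0,-0.17,0,0,0,0.085],[0,0,-0.17,0,0,0,0.085]])

```text
clock: 7.1
eef_pos: [0.4565, -0.04, 0.2003]
orientation: [-3.14, -0.0, 1.748]
wrist_force: [-0.4, 0.1, -1.5]
grip_width: 0.997
grasp_force: 0.0
```

Run:
```python
from w import *
s,im=wrist();print(s["clock"],s["eef_pos"],s["wrist_force"])
M=masks(im["frame"])
for k,z in(("blue",.066),("yellow",.062)):
    a,c,st=big(M[k],1)[0];print(k,a,c,st,onplane(im,c,z).round(4))
cv2.imwrite("pics/w4.png",im["frame"])
```

```text
7.1 [ 0.45653316 -0.04004434  0.20029605] [-0.36522825  0.09730832 -1.50334663]
blue 1079 [258.7 184. ] [247 162  25  45] [ 0.4572 -0.0392  0.066 ]
yellow 481 [476.2  27. ] [464  10  26  36] [0.6044 0.1182 0.062 ]
```

View pics/w4.png

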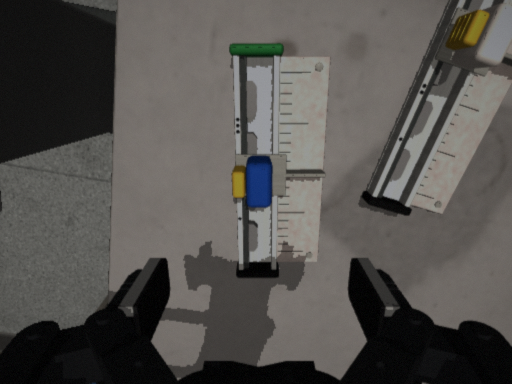

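The blue grip is now at (259,184), a 50.2 mm shift. The tab at (238,184) is fully out, as at the start. One dot shows behind it and three ahead, and the white gauge hasn't moved. Handing in.

```bash
python3 -c "
from bench import *
print(finish_job())"
```

```text
the job is handed in; nothing more can be done
None
```

The blue stop was moved one notch (50 mm) towards the green end with its tab back out, the white gauge was left as set, and the job was handed in at about 7 s on the robot's clock; no verdict came back.

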